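Take the narrow tape roll off the tape stand and add it to the dressing tray

ROBOT

A 6-joint arm with a two-finger parallel gripper is mounted at the origin on a cart in front of the work surface, level with it; the furniture and walls round the work are solid. World frame = base frame: x ahead of the robot, y to its left, z up, the work surface at z = 0. Lengths are in m, angles in rad, forces in N, time in s.
With the tool pointing down it reaches from about 0.25 to 0.775 m from the base axis. Payload 4 kg.
Tool frame: the origin (TCP) lies on the centre line of the jaws, within the pads' length; the fingertips stand robot.tips_ahead ahead of it and the grasp point (between the pads) lies 8 mm behind it (robot.tips_ahead is the distance from the TCP to the fingertips, in m); z points along the fingers, y is the line along which they close (so a half turn about z gives the same grasp; the last joint's range is limited). The gripper opens to 94 mm and grips with 3 to 60 N. Pads are 16 mm wide; open, the fingers measure 119 mm over their backs; the gripper's body (75 mm by 177 mm) begins 78 mm behind the grasp point.
Start: joints at [1.043, 0.087, 1.371, -0, 1.684, -0.103], TCP at [0.227, 0.501, 0.217] pointing down, gripper open.
Joint ranges: [-3.1, 3.1], [-0.76, 2.03], [0.27, 2.55], [-1.08, 4.22], [0.17, 2.65], [-2.57, 2.57]. Speed limits (rad/s): [2.79, 2.79, 3.14, 3.14, 3.14, 3.14].

INTERFACE

Orientations are given as [roll, pitch, yaw] about the fixed x, y, z axes, in that order (R = Rz(yaw) Ry(pitch) Rx(roll)).
In Python, from bench import robot, snapshot, close_job, spotter gives the robot as it stands. The module is installed in compiled form; this text tells all that it offers.
- The arm moves only by the tool servo_tool, never from a script. Its argument "commands" is one flat list of numbers, 7 for each row, row after row: the shift along the tool's x, y, z in m, then the turn, a rotation vector about the tool's x, y, z in degrees, then the finger opening in m, from 0 to 0.094. In form: [x, y, z, ax, ay, az, grip, x, y, z, ax, ay, az, grip, ...]. A call has 1 to 10 rows; each row is the pose to reach, as a shift and turn from the pose commanded when the call began, along the tool's axes at that moment; what a row does not reach only later rows make up. A row lasts 1/8 s, in which the tool goes at most 62.5 mm and 10.7 degrees, less where a joint would pass 70% of its speed; a pose out of reach is approached as far as the arm can. A call with a gripper value outside its range is refused whole. The fingers move at their own pace and stop on an object; the grip force is fixed at half the most. Time passes only in rows, so rows that repeat a pose let the fingers close. It gives the time, the measured TCP pose, the force, the opening and the grip force at its end, in the units of the state.
- robot.get_obs(): the state, without advancing time (a new reading comes with each control period).
- snapshot(name): name is "scene" or "side" or "wrist"; returns a dict with "img" (400x640x3 uint8, blue, green, red), "camera_matrix" (3x3 intrinsics, pixels), "extrinsics" (4x4, takes a point from camera to world coordinates); the wrist camera has in their place "hand_eye" (4x4, takes a point from camera to tool coordinates, whose origin is the TCP and whose axes are the flange's). Camera axes: x right, y down, z forward; pixel columns grow to the right and rows downward; lengths in m; the calibration is good to about 2 mm. A picture is of the moment at which its call begins: read the wrist's pose just before it. There is no depth.
- close_job(): hands the job in; it is judged then, once.
Trained networks look in a picture, given as the dict that the camera call returned (one of the last four; its "shot" number tells which), for a name from the list of things; names that differ only in an ending like _2 or _b are one class to them, and where a whole thing is asked for, a point or a joint stands for the part that bears it (a point fixed in the world has none). Each returns a list of dicts, best first, with "conf" (0 to 1); they miss things now and then, are a little off and sometimes report something else, mostly with a low value. They report only what shows in the picture. A call takes as long as a camera call. They do not tell look-alikes from the thing itself.
- spotter.trace(name, picture): "region" (400x640 bool, what is visible of it) and "box" ([left, top, width, height] in pixels, round what is visible of it).
The state is a dict: "time": time; "joint_positions": joint angles; "qvel": joint speeds; "joint_torque": joint torques, N m; "tool_pos": TCP position; "ee_rot": TCP orientation; "wrist_force": force on the tool from outside, world axes, zero at the start; "wrist_torque": the same for the moment, N m; "width": finger opening in m; "finger_force": force on a finger pad.
Only numpy, scipy, OpenCV 4.12 (cv2) and the standard library are available. Lean on these libraries where they do the work, as an engineer would, in place of code of your own. Each camera call takes 0.05 s, during which the arm holds its last target. There are 200 camera calls.

TASK

Push the retaining bar of the tape stand round so that it no longer lies over the spindles, slide the narrow tape roll straight up off its spindle and lay it flat on the floor of the dressing tray, beside the gauze and the forceps: set it down, do not drop it. Leave the wide roll on its spindle, and do not shift the gauze and the forceps.

Things in the scene. Friction and masses are not known exactly. Their poses are not given: they have to be found in the camera images.
- stand: Tape-roll stand, fixed: steel foot 56 x 176 mm, top 12 mm above the worktop; two upright spindles, 18 mm thick, at y = -55 (a) and +55 mm (b), tops at 62 mm. Each has a grey shoulder, 38 mm across, whose top (22 mm above the worktop) carries a tape roll. A 10 mm column at the centre bears the bar. Origin: centre of the underside; y runs from spindle a to b, x across, z up.
- bar (a joint): Retaining bar swivelling on the stand's column: steel strip 140 x 14 x 5 mm, underside 66 mm above the worktop, an upturned tab at each end (16 mm wide, 8 thick, top at 95 mm). Light friction; stays where left. 0: along the stand's y, over both spindles, rolls trapped; +1.57 or -1.57: crosswise, rolls free (from about 0.9 either way). Positive: anticlockwise from above; stops at +-1.65 rad.
- spindle_a (a point): Centre of the top of spindle a (the stand's -y side), 62 mm above the worktop.
- spindle_b (a point): Centre of the top of spindle b (the stand's +y side), 62 mm above the worktop.
- bar_tab_a (a point): Middle of the black cap of the bar's upturned tab at the end that lies over spindle a when the bar is at 0; 88 mm above the worktop, 68 mm from the bar's pivot.
- bar_tab_b (a point): The same at the bar's other end (over spindle b at 0).
- narrow_roll: The narrow roll of white surgical tape: 64 mm across, 12 mm thick, bore 25 mm, lying flat on the shoulder of one of the two spindles (which one varies). Origin: centre of its underside; z along its axis, up. It may be gripped across its rim.
- narrow_center (a point): Centre of the narrow roll, 6 mm above its underside.
- wide_roll: The wide roll of white surgical tape: 76 mm across, 25 mm thick, on the other spindle. Origin: centre of its underside; z along its axis, up.
- tray: Shallow metal dressing tray, fixed to the worktop, 150 (x) x 210 (y) mm, walls 3 mm thick with a 6 mm round rim, 19 mm high in all, floor top 3 mm above the worktop. Origin: centre of its underside. The gauze and the forceps lie in its -y half; its +y half is empty.
- tray_floor (a point): Centre of the tray's floor, on its upper face.
- gauze_pad: Folded white gauze pad in the tray, 36 x 56 x 10 mm. Origin: centre of its underside.
- forceps: Thin steel forceps in the tray, 15 x 134 x 8 mm, long along its own y. Origin: centre of its underside.
Things that resemble listed ones, but are neither listed nor needed, are in the scene too. Leave any orange look-alike of the narrow_roll alone.

How it is judged:
By the outcome, as a careful person would: the job done as asked, in the order asked, and still so for the second after the job is handed in, with the robot touching nothing.
It also fails if it takes over 58 s, if anything falls off the work surface, if the arm or the gripper's body presses on something with over 40 N, if the wrist force passes 120 N, or if a joint passes its speed limit or range.

## Working session

There is one attempt and no reset: what is moved stays moved. The work goes in short steps, Python scripts to look and compute and a tool call to move; the robot and the scene stay as the last step left them, time stands still between calls to the robot, and variables do not carry over. Pictures are saved under pics/ and viewed, at most 10 in all, crops included, and the job is handed in when it is done.

Besides the shell and the picture viewer there is one more tool, called after "Call:" as name(argument=value, ...), one argument or row to a line, values as JSON. servo_tool: Moves the arm, as the interface text tells. Its arguments: {"type":"object","properties":{"commands":{"type":"array","items":{"type":"number"}}},"required":["commands"]}

```bash
mkdir -p pics
cat > h.py <<'E'
import numpy as np, cv2
from bench import robot, snapshot, close_job, spotter
from scipy.spatial.transform import Rotation as R
def shot(n):
    o=robot.get_obs(); s=snapshot(n)
    if n=="wrist":
        T=np.eye(4); T[:3,:3]=R.from_euler('xyz',o['ee_rot']).as_matrix(); T[:3,3]=o['tool_pos']
        s['E']=T@np.array(s['hand_eye'])
    else: s['E']=np.array(s['extrinsics'])
    s['K']=np.array(s['camera_matrix']); return s
def ray(s,u,v):
    d=s['E'][:3,:3]@np.linalg.inv(s['K'])@[u,v,1]; return s['E'][:3,3],d/np.linalg.norm(d)
def atz(s,u,v,z):
    c,d=ray(s,u,v); return c+d*(z-c[2])/d[2]
def tri(*L):
    A=0;b=0
    for s,u,v in L:
        c,d=ray(s,u,v);P=np.eye(3)-np.outer(d,d);A=A+P;b=b+P@c
    return np.linalg.solve(A,b)
def proj(s,p):
    q=np.linalg.inv(s['E'])@np.r_[p,1];q=s['K']@q[:3];return q[:2]/q[2]
def cen(m):
    v,u=np.nonzero(m);return u.mean(),v.mean()
E
python3 - <<'E'
from h import *
o=robot.get_obs();print({k:np.round(v,3) for k,v in o.items()}); print(robot.tips_ahead)
for n in("scene","side"):
    s=shot(n);cv2.imwrite(f'pics/{n}0.png',s['img']);print(n,s['E'][:3,3].round(3))
    for t in("stand","bar","bar_tab_a","narrow_roll","wide_roll","tray","gauze_pad","forceps"):
        for r in spotter.trace(t,s)[:3]: print(t,round(r['conf'],2),r['box'],np.round(cen(r['region']),1),atz(s,*cen(r['region']),.03).round(3))
E
```

```text
{'time': np.float64(0.0), 'joint_positions': array([ 1.043,  0.088,  1.372, -0.   ,  1.684, -0.103]), 'qvel': array([-0.002, -0.   ,  0.   , -0.001, -0.001, -0.   ]), 'joint_torque': array([ 1.0000e-03, -3.4019e+01, -3.0243e+01,  7.2000e-02,  3.3000e-02,
       -0.0000e+00]), 'tool_pos': array([0.226, 0.501, 0.215]), 'ee_rot': array([-3.139, -0.   ,  2.717]), 'wrist_force': array([ 0.221,  0.278, -0.647]), 'wrist_torque': array([ 0.024, -0.007,  0.034]), 'finger_force': np.float64(0.0), 'width': np.float64(0.094)}
0.011
scene [0.29  0.448 0.694]
stand 0.74 [297.6, 213.6, 26.8, 91.0] [310.7 252.5] [0.515 0.051 0.03 ]
stand 0.42 [346.4, 142.3, 11.9, 14.8] [351.8 151. ] [ 0.574 -0.29   0.03 ]
bar 0.63 [305.9, 214.0, 12.3, 60.4] [310.3 246.5] [0.523 0.038 0.03 ]
bar 0.61 [296.5, 212.0, 26.9, 93.8] [310.6 254.2] [0.513 0.055 0.03 ]
bar_tab_a 0.6 [306.9, 209.7, 7.1, 67.8] [310.3 246.6] [0.523 0.038 0.03 ]
narrow_roll 0.87 [265.7, 318.1, 37.5, 35.3] [283.2 336.9] [0.472 0.233 0.03 ]
narrow_roll 0.62 [295.7, 223.2, 34.0, 28.1] [311.2 237.4] [0.533 0.016 0.03 ]
wide_roll 0.78 [290.3, 260.6, 4
[... 593 characters left out ...]
  0.03 ]
bar_tab_a 0.79 [322.2, 196.6, 41.8, 52.4] [341.3 225.1] [ 0.512 -0.011  0.03 ]
narrow_roll 0.92 [326.7, 296.7, 43.6, 38.3] [346.3 314.9] [0.477 0.257 0.03 ]
narrow_roll 0.9 [311.4, 221.7, 27.1, 20.3] [323.3 233.5] [0.542 0.028 0.03 ]
narrow_roll 0.6 [299.5, 170.1, 34.6, 6.0] [318.5 170.9] [ 0.599 -0.292  0.03 ]
wide_roll 0.81 [329.5, 241.6, 44.1, 36.8] [350.3 260.7] [0.483 0.114 0.03 ]
tray 0.78 [284.1, 161.0, 88.2, 45.1] [330.3 185.2] [ 0.558 -0.205  0.03 ]
gauze_pad 0.72 [316.1, 173.2, 20.6, 7.2] [325.2 176.4] [ 0.577 -0.259  0.03 ]
forceps 0.65 [296.9, 165.2, 40.7, 11.5] [317.2 170.9] [ 0.602 -0.292  0.03 ]
forceps 0.29 [311.2, 223.2, 25.4, 17.5] [322.9 233.6] [0.543 0.029 0.03 ]
```

Run:
```python
import cv2,numpy as np
a=cv2.imread('pics/scene0.png')[120:360,230:430];b=cv2.imread('pics/side0.png')[140:380,250:450]
cv2.imwrite('pics/c0.png',np.hstack([cv2.resize(x,(400,480),interpolation=3) for x in(a,b)]))
```

```text
(no output)
```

View pics/c0.png

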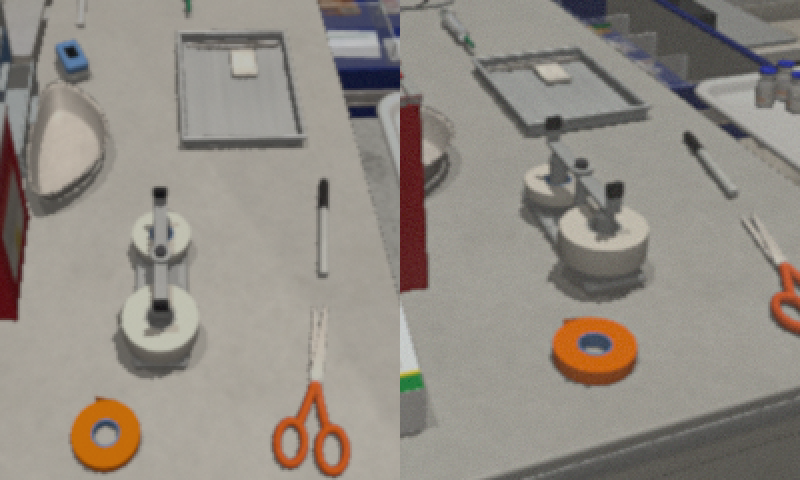

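```bash
cat >> h.py <<'E'
def plan(p,yaw=None):
    o=robot.get_obs();M=R.from_euler('xyz',o['ee_rot']);T0=M.as_matrix()
    y0=o['ee_rot'][2]; yaw=y0 if yaw is None else yaw
    Mt=R.from_euler('xyz',[np.pi,0,yaw])
    print('shift',(T0.T@(np.array(p)-o['tool_pos'])).round(4),'turn',(M.inv()*Mt).as_rotvec(degrees=True).round(2))
E
python3 - <<'E'
from h import *
w=snapshot("wrist");H=np.array(w['hand_eye']);print(H.round(3));print(np.array(w['camera_matrix']).round(1))
plan([.44,.10,.30],2.0)
E
```

```text
[[ 0.001 -0.962 -0.272  0.08 ]
 [ 1.     0.001 -0.001  0.   ]
 [ 0.001 -0.272  0.962 -0.17 ]
 [ 0.     0.     0.     1.   ]]
[[294.6   0.  319.1]
 [  0.  294.6 198.5]
 [  0.    0.    1. ]]
shift [-0.3597 -0.2776 -0.0835] turn [ 0.   -0.   41.07]
```

Call:
servo_tool(
  commands=[-0.36,-0.278,-0.08,0,0,41,0.094,-0.36,-0.278,-0.08,0,0,41,0.094,-0.36,-0.278,-0.08,0,0,41,0.094,-0.36,-0.278,-0.08,0,0,41,0.094,-0.36,-0.278,-0.08,0,0,41,0.094,-0.36,-0.278,-0.08,0,0,41,0.094,-0.36,-0.278,-0.08,0,0,41,0.094,-0.36,-0.278,-0.08,0,0,41,0.094,-0.36,-0.278,-0.08,0,0,41,0.094,-0.36,-0.278,-0.08,0,0,41,0.094],
)

```text
time: 2.2
tool_pos: [0.4397, 0.1001, 0.2963]
ee_rot: [-3.141, -0.001, 2.002]
wrist_force: [0.6, 0.3, 0.2]
width: 0.0936
finger_force: 0.0
```

Run:
```python
from h import *
import pickle
s=shot("wrist");cv2.imwrite('pics/w1.png',s['img']);o=robot.get_obs();print(o['tool_pos'].round(4),o['ee_rot'].round(3))
for t in("stand","bar","bar_tab_a","narrow_roll","wide_roll"):
    for r in spotter.trace(t,s)[:3]: print(t,round(r['conf'],2),r['box'],np.round(cen(r['region']),1),atz(s,*cen(r['region']),.03).round(3))
pickle.dump(s,open('w1.pkl','wb'))
```

```text
[0.4395 0.1005 0.2963] [-3.141e+00 -1.000e-03  2.003e+00]
stand 0.77 [325.9, 152.0, 36.3, 122.1] [349.7 215.4] [0.512 0.055 0.03 ]
stand 0.63 [329.1, 222.3, 42.2, 39.0] [350.  242.6] [0.533 0.014 0.03 ]
bar 0.73 [347.8, 166.6, 12.1, 106.0] [352.3 219.3] [0.519 0.051 0.03 ]
bar 0.3 [326.8, 154.0, 39.2, 121.1] [349.9 216.4] [0.513 0.054 0.03 ]
bar_tab_a 0.66 [347.5, 167.4, 15.1, 103.8] [352.3 218.7] [0.519 0.052 0.03 ]
narrow_roll 0.77 [333.5, 222.7, 37.5, 38.4] [349.2 242.2] [0.532 0.014 0.03 ]
narrow_roll 0.66 [357.7, 77.3, 42.2, 46.0] [378.7 101.7] [0.474 0.224 0.03 ]
wide_roll 0.75 [324.7, 148.0, 54.6, 52.0] [349.1 173.3] [0.482 0.115 0.03 ]
```

View pics/w1.png

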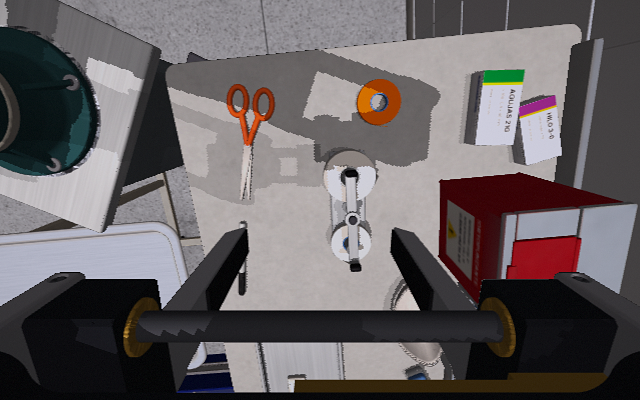

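Run:
```python
from h import *
import pickle
s=pickle.load(open('w1.pkl','rb'))
for u,v in[(440,182),(442,255),(470,325),(497,195),(612,205)]: print(u,v,atz(s,u,v,0).round(3),atz(s,u,v,.15).round(3))
plan([.507,.065,.20],2.047)
```

```text
440 182 [0.627 0.159 0.   ] [0.556 0.164 0.15 ]
442 255 [0.697 0.049 0.   ] [0.604 0.089 0.15 ]
470 325 [ 0.82  -0.053  0.   ] [0.687 0.02  0.15 ]
497 195 [0.723 0.18  0.   ] [0.621 0.177 0.15 ]
612 205 [0.905 0.245 0.   ] [0.744 0.222 0.15 ]
shift [-0.0602  0.0463  0.0964] turn [ 0.   -0.01 -2.53]
```

Call:
servo_tool(
  commands=[-0.06,0.046,0.096,0,0,-2.5,0.0,-0.06,0.046,0.096,0,0,-2.5,0.0,-0.06,0.046,0.096,0,0,-2.5,0.0,-0.06,0.046,0.096,0,0,-2.5,0.0,-0.06,0.046,0.096,0,0,-2.5,0.0],
)

```text
time: 3.12
tool_pos: [0.5075, 0.0648, 0.2032]
ee_rot: [3.137, 0.002, 2.046]
wrist_force: [0.8, 0.1, 0.3]
width: 0.0475
finger_force: 0.0
```

Run:
```python
from h import *
import pickle
s=shot("wrist");o=robot.get_obs();print(o['tool_pos'].round(4),o['ee_rot'].round(3),o['width'])
for t in("bar","bar_tab_a","narrow_roll","wide_roll"):
    for r in spotter.trace(t,s)[:3]: print(t,round(r['conf'],2),r['box'],np.round(cen(r['region']),1))
pickle.dump(s,open('w2.pkl','wb'))
w1=pickle.load(open('w1.pkl','rb'))['img']
cv2.imwrite('pics/w2.png',np.vstack([cv2.resize(s['img'][60:300,180:480],(750,600),interpolation=3)]))
```

```text
[0.5074 0.0648 0.2031] [3.137e+00 2.000e-03 2.046e+00] 0.04329534282136517
bar 0.72 [309.3, 121.6, 19.5, 142.5] [318.3 192.8]
bar_tab_a 0.65 [309.0, 121.5, 19.3, 144.8] [318.4 193.8]
narrow_roll 0.64 [334.1, 10.6, 56.0, 66.1] [361.6  42.7]
narrow_roll 0.57 [297.2, 203.8, 46.3, 49.9] [319.3 227.6]
narrow_roll 0.26 [309.1, 122.7, 18.8, 142.6] [318.3 192.6]
wide_roll 0.71 [284.6, 101.2, 70.6, 69.9] [318.  135.3]
```

View pics/w2.png

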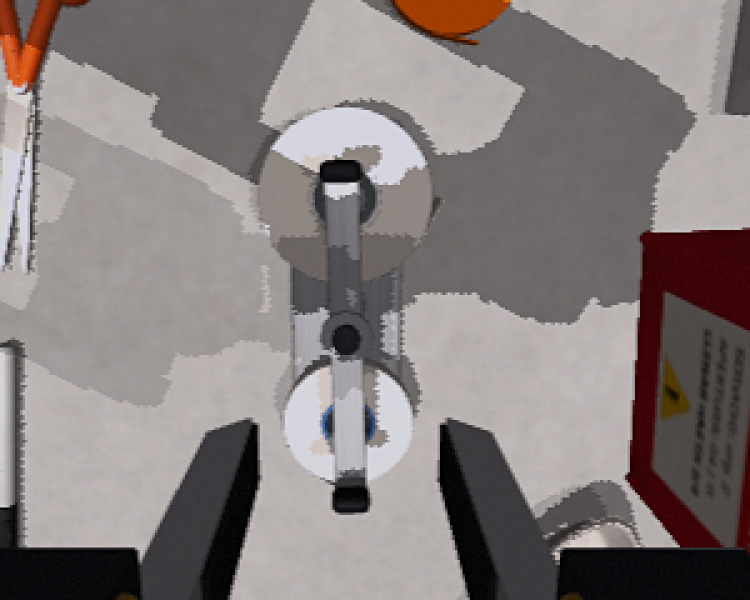

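Run:
```python
from h import *
import pickle
s=pickle.load(open('w2.pkl','rb'));w=pickle.load(open('w1.pkl','rb'))
f=lambda u,v:(180+u/2.5,60+v/2.5)
ta=atz(s,*f(341,172),.093);tb=atz(s,*f(350,498),.093);c=atz(s,*f(345,338),.078)
nr=atz(s,*f(348.5,421),.034);wr=atz(s,*f(345,194),.047)
print('tabs',ta,tb,np.linalg.norm(ta-tb),(ta+tb)/2,'col',c);print('rolls',nr,wr,np.linalg.norm(nr-wr),(nr+wr)/2)
d=(ta-tb)[:2];print('bar ang',np.arctan2(d[1],d[0]));d=(wr-nr)[:2];print('stand ang',np.arctan2(d[1],d[0]))
print('tri tab near',tri((s,*f(341,172)),(w,350,175)),'far',tri((s,*f(350,498)),(w,355.5,266)),'nroll',tri((s,*f(348.5,421)),(w,350.5,243)),'nr by net',tri((s,319.3,227.6),(w,349.2,242.2)))
for u,v in[(640,235),(630,475)]:print(atz(s,*f(u,v),0))
for n in("scene","side"):
    q=shot(n);
    for nm,p in(('nr',nr),('ta',ta),('tb',tb)):print(n,nm,proj(q,p).round(1))
```

```text
tabs [0.47462266 0.12351093 0.093     ] [0.5387096  0.00665585 0.093     ] 0.13327507070894357 [0.50666613 0.06508339 0.093     ] col [0.50689419 0.06392614 0.078     ]
rolls [0.53325435 0.01630346 0.034     ] [0.48111114 0.11400905 0.047     ] 0.1115091724491397 [0.50718274 0.06515625 0.0405    ]
bar ang 2.0724341084350533
stand ang 2.061021051503836
tri tab near [0.47404616 0.1223383  0.09075229] far [0.53933551 0.0058931  0.08956513] nroll [0.53335628 0.01554625 0.03334035] nr by net [0.53601901 0.00979785 0.01546665]
[0.62436881 0.16099461 0.        ]
[ 6.93061733e-01  4.71603944e-02 -5.55111512e-17]
scene nr [310.7 236.4]
scene ta [310.6 270.4]
scene tb [310.3 214.9]
side nr [328.7 229.1]
side ta [356.8 231.6]
side tb [327.2 198.9]
```

Run:
```python
from h import *
p=np.array([.507,.065]);th=2.066;u=np.array([np.cos(th),np.sin(th)]);t=np.array([-u[1],u[0]])
plan([*(p+.066*u-.038*t),.083],th)
r,d0=.066,.038
for k in range(10):
    a=9.5*k;q=np.radians(a);d=.022-.005*k/9
    print(round(r*np.cos(q)+d*np.sin(q)-r,4),round(-r*np.sin(q)+d*np.cos(q)-d0,4),-a)
```

```text
shift [0.0674 0.0368 0.1181] turn [ 0.06  0.02 -1.2 ]
0.0 -0.016 -0.0
0.0026 -0.0277 -9.5
0.0032 -0.0397 -19.0
0.0017 -0.0516 -28.5
-0.0018 -0.063 -38.0
-0.0072 -0.0737 -47.5
-0.0144 -0.0832 -57.0
-0.0231 -0.0913 -66.5
-0.033 -0.0978 -76.0
-0.0439 -0.1025 -85.5
```

Call:
servo_tool(
  commands=[0.067,0.037,0.03,0,0,-1.2,0,0.067,0.037,0.06,0,0,-1.2,0,0.067,0.037,0.09,0,0,-1.2,0,0.067,0.037,0.118,0,0,-1.2,0,0.067,0.037,0.118,0,0,-1.2,0,0.067,0.037,0.118,0,0,-1.2,0],
)

```text
time: 4.22
tool_pos: [0.5101, 0.1407, 0.0837]
ee_rot: [3.14, 0.001, 2.066]
wrist_force: [-0.1, 0.3, 0.8]
width: 0.0006
finger_force: 0.0
```

Call:
servo_tool(
  commands=[0,-0.016,0,0,0,0,0,0.0026,-0.0277,0,0,0,-9.5,0,0.0032,-0.0397,0,0,0,-19,0,0.0017,-0.0516,0,0,0,-28.5,0,-0.0018,-0.063,0,0,0,-38,0,-0.0072,-0.0737,0,0,0,-47.5,0,-0.0144,-0.0832,0,0,0,-57,0,-0.0231,-0.0913,0,0,0,-66.5,0,-0.033,-0.0978,0,0,0,-76,0,-0.0439,-0.1025,0,0,0,-85.5,0],
)

```text
time: 5.48
tool_pos: [0.4396, 0.0531, 0.0839]
ee_rot: [3.142, 0.002, -2.72]
wrist_force: [-0.4, 1.6, 0.9]
width: 0.0005
finger_force: 0.7
```

Run:
```python
from h import *
o=robot.get_obs();print(o['tool_pos'],o['ee_rot'],o['width'],o['wrist_force'],o['joint_positions'].round(2))
a=shot('scene')['img'][120:360,230:430];b=shot('side')['img'][140:380,250:450]
cv2.imwrite('pics/c1.png',np.hstack([cv2.resize(x,(400,480),interpolation=3) for x in(a,b)]))
```

```text
[0.43956719 0.05314926 0.08393037] [ 3.14150304e+00  2.35946275e-03 -2.71974383e+00] 0.00045082374982668196 [-0.42955826  1.57327368  0.94714376] [-0.01 -0.09  1.81  0.    1.41 -2.  ]
```

View pics/c1.png

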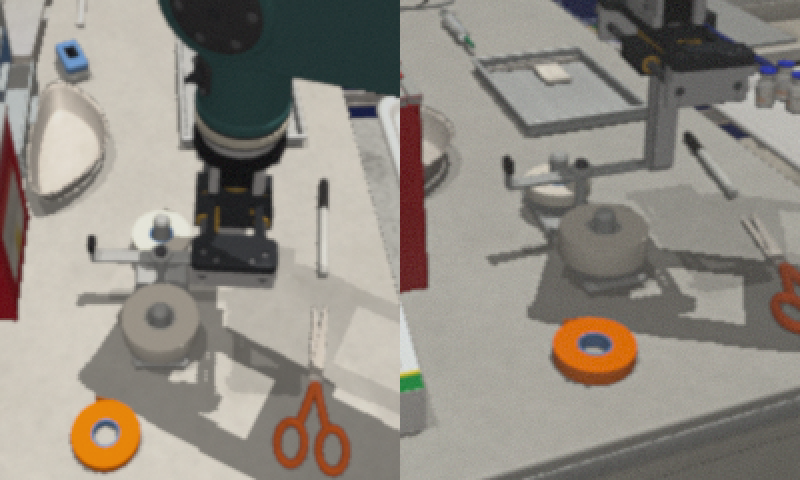

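Call:
servo_tool(
  commands=[0,0.02,0,0,0,0,0,0,0.02,0,0,0,0,0,0,0.02,-0.05,0,0,0,0,0,0.02,-0.1,0,0,0,0,0,0.02,-0.15,0,0,0,0,0,0.02,-0.15,0,0,0,0.094],
)

```text
time: 6.32
tool_pos: [0.4343, 0.0713, 0.238]
ee_rot: [-3.137, 0.01, -2.727]
wrist_force: [-0.2, 0.2, 0.8]
width: 0.0071
finger_force: 0.0
```

Run:
```python
from h import *
plan([.54,-.19,.24],2.066)
```

```text
shift [ 0.0086 -0.2818 -0.0009] turn [ 0.22  0.65 85.4 ]
```

Call:
servo_tool(
  commands=[0.009,-0.06,0,0,0,10,0.094,0.009,-0.12,0,0,0,20,0.094,0.009,-0.18,0,0,0,30,0.094,0.009,-0.24,0,0,0,40,0.094,0.009,-0.282,0,0,0,50,0.094,0.009,-0.282,0,0,0,60,0.094,0.009,-0.282,0,0,0,70,0.094,0.009,-0.282,0,0,0,80,0.094,0.009,-0.282,0,0,0,85.5,0.094,0.009,-0.282,0,0,0,85.5,0.094],
)

```text
time: 7.58
tool_pos: [0.5371, -0.1901, 0.2311]
ee_rot: [-3.14, -0.002, 2.066]
wrist_force: [-0.0, -0.2, 0.1]
width: 0.0939
finger_force: 0.0
```

Run:
```python
from h import *
import pickle
s=shot("wrist");cv2.imwrite('pics/w3.png',s['img']);o=robot.get_obs();print(o['tool_pos'].round(4),o['ee_rot'].round(3),o['width'])
for t in("tray","gauze_pad","forceps"):
    for r in spotter.trace(t,s)[:2]: print(t,round(r['conf'],2),r['box'],np.round(cen(r['region']),1),atz(s,*cen(r['region']),.01).round(3))
pickle.dump(s,open('w3.pkl','wb'))
```

```text
[ 0.5372 -0.19    0.2313] [-3.140e+00 -1.000e-03  2.067e+00] 0.09404160193226442
tray 0.77 [251.4, 155.3, 125.2, 149.1] [315.3 226. ] [ 0.566 -0.256  0.01 ]
tray 0.28 [374.0, 0.1, 60.5, 55.4] [403.   25.6] [0.537 0.017 0.01 ]
gauze_pad 0.6 [298.2, 245.6, 22.1, 38.8] [307.1 263.7] [ 0.583 -0.314  0.01 ]
forceps 0.67 [270.8, 282.7, 87.6, 10.0] [310.5 288.3] [ 0.607 -0.347  0.01 ]
```

View pics/w3.png

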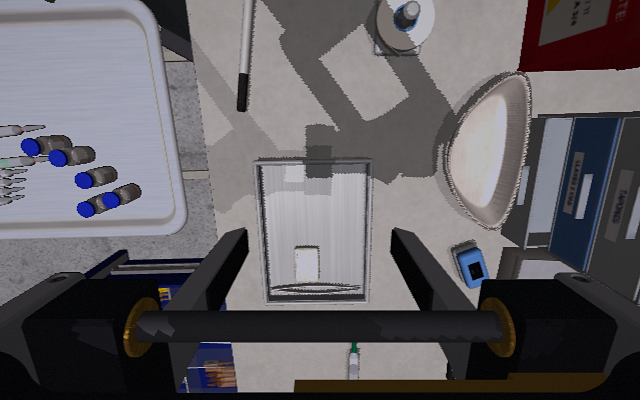

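Run:
```python
from h import *
import pickle
s=pickle.load(open('w3.pkl','rb'));q=shot('scene')
P=[(254,160),(374,159),(368,304),(266,304)];Q=[(382,191.5),(319,191.5),(318.5,136.5),(373.5,136.5)]
C=[atz(s,*p,.016) for p in P]
for c,p,k in zip(C,P,Q):print(c.round(3),tri((s,*p),(q,*k)).round(3),'proj',proj(q,c).round(1))
C=np.array(C);print([np.linalg.norm(C[i]-C[i-1]).round(3) for i in range(4)])
c=C.mean(0);near=(C[0]+C[1])/2;far=(C[2]+C[3])/2;d=(near-far)[:2];d/=np.linalg.norm(d);print(c,np.arctan2(d[1],d[0]),'target',c[:2]+.05*d, 'from near edge',near[:2]-.053*d)
g=atz(s,306.5,247,.013);print('gauze near edge along d',(g[:2]-c[:2])@d, 'gauze far/forceps', (atz(s,315,285,.008)[:2]-c[:2])@d)
# empty-half floor point check
print('narrow now', atz(s,404,25,.034))
```

```text
[ 0.45  -0.211  0.016] [ 0.451 -0.212  0.004] proj [383.4 188.7]
[ 0.588 -0.135  0.016] [ 0.591 -0.135  0.006] proj [320.5 189.4]
[ 0.694 -0.326  0.016] [ 0.699 -0.333  0.004] proj [318.6 134.6]
[ 0.559 -0.4    0.016] [ 0.56  -0.414 -0.002] proj [372.  134.3]
[np.float64(0.218), np.float64(0.157), np.float64(0.219), np.float64(0.154)]
[ 0.57262516 -0.26781152  0.016     ] 2.082806637697577 target [ 0.54812862 -0.22422345] from near edge [ 0.54506157 -0.21876608]
gauze near edge along d -0.016701395855389937 gauze far/forceps -0.0817503783139686
narrow now [0.53556685 0.00914306 0.034     ]
```

Run:
```python
from h import *
plan([.533,.016,.18],2.066)
```

```text
shift [0.1833 0.0939 0.0522] turn [-0.01 -0.02  0.02]
```

Call:
servo_tool(
  commands=[0.06,0.031,0.017,0,0,0,0.094,0.12,0.062,0.034,0,0,0,0.094,0.183,0.094,0.052,0,0,0,0.094,0.183,0.094,0.052,0,0,0,0.094,0.183,0.094,0.052,0,0,0,0.094,0.183,0.094,0.052,0,0,0,0.094],
)

```text
time: 8.57
tool_pos: [0.5338, 0.0148, 0.1809]
ee_rot: [3.141, 0.001, 2.065]
wrist_force: [0.5, 0.4, 0.4]
width: 0.0938
finger_force: 0.0
```

Run:
```python
from h import *
import pickle
s=shot("wrist");o=robot.get_obs();print(o['tool_pos'].round(4),o['ee_rot'].round(3),o['width'])
for r in spotter.trace("narrow_roll",s)[:3]: print(round(r['conf'],2),r['box'],np.round(cen(r['region']),1),atz(s,*cen(r['region']),.031).round(4))
for p in([.533,.016,.034],[.533,.016,.062]):print(proj(s,p).round(1))
plan([.533,.016,.035],2.066)
cv2.imwrite('pics/w4.png',cv2.resize(s['img'][60:300,180:480],(750,600),interpolation=3))
```

```text
[0.5339 0.0145 0.1811] [3.141e+00 1.000e-03 2.065e+00] 0.0942280498561642
0.74 [293.9, 155.2, 51.7, 64.5] [319.4 187.2] [0.5328 0.0166 0.031 ]
0.61 [342.7, 0.0, 50.0, 17.3] [369.1   6.8] [0.4905 0.1944 0.031 ]
0.52 [234.3, 73.8, 169.2, 129.4] [319.1 138. ] [0.5069 0.0639 0.031 ]
[319.2 188.4]
[319.2 195. ]
shift [ 2.00e-03 -1.00e-04  1.46e-01] turn [ 0.04  0.05 -0.11]
```

View pics/w4.png

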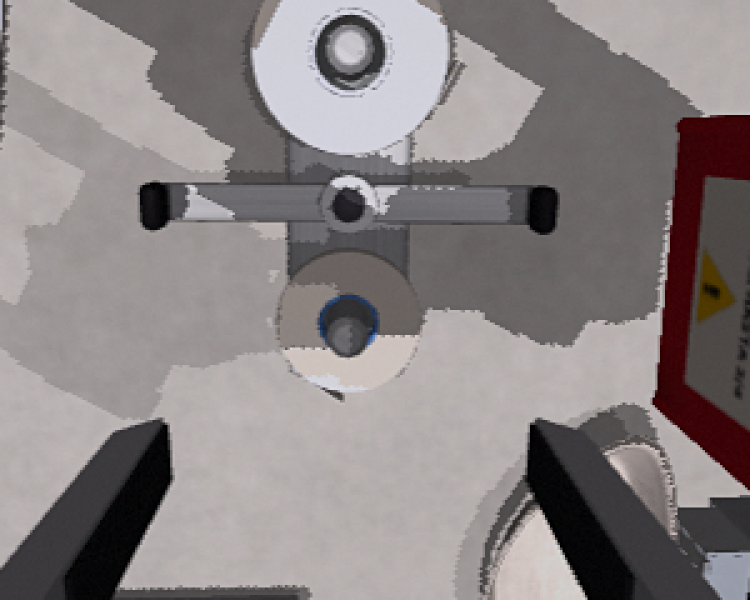

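Call:
servo_tool(
  commands=[0.002,0,0.04,0,0,0,0.084,0.002,0,0.08,0,0,0,0.084,0.002,0,0.11,0,0,0,0.084,0.002,0,0.13,0,0,0,0.084,0.002,0,0.146,0,0,0,0.084,0.002,0,0.146,0,0,0,0.084,0.002,0,0.146,0,0,0,0.084],
)

```text
time: 9.55
tool_pos: [0.5334, 0.0172, 0.0355]
ee_rot: [3.14, 0.001, 2.065]
wrist_force: [0.3, -0.3, -0.4]
width: 0.0843
finger_force: 0.0
```

Call:
servo_tool(
  commands=[0,0,0,0,0,0,0.05,0,0,0,0,0,0,0.05,0,0,0,0,0,0,0.05,0,0,0,0,0,0,0.05,0,0,0,0,0,0,0.05],
)

```text
time: 10.18
tool_pos: [0.5329, 0.0176, 0.035]
ee_rot: [3.141, 0.0, 2.066]
wrist_force: [1.3, 0.2, 2.6]
width: 0.062
finger_force: 30.0
```

Call:
servo_tool(
  commands=[0,0,-0.01,0,0,0,0.05,0,0,-0.025,0,0,0,0.05,0,0,-0.04,0,0,0,0.05,0,0,-0.055,0,0,0,0.05,0,0,-0.07,0,0,0,0.05,0,0,-0.09,0,0,0,0.05,0,0,-0.11,0,0,0,0.05,0,0,-0.13,0,0,0,0.05,0,0,-0.13,0,0,0,0.05],
)

```text
time: 11.3
tool_pos: [0.5338, 0.0174, 0.167]
ee_rot: [3.138, 0.002, 2.066]
wrist_force: [0.3, -1.0, -1.6]
width: 0.062
finger_force: 29.9
```

Run:
```python
from h import *
o=robot.get_obs();print(o['width'],o['finger_force'])
plan([.548,-.224,.15],2.083);plan([.548,-.224,.018],2.083)
a=shot('scene')['img'][120:360,230:430];b=shot('side')['img'][140:380,250:450]
cv2.imwrite('pics/c2.png',np.hstack([cv2.resize(x,(400,480),interpolation=3) for x in(a,b)]))
```

```text
0.06201094697745445 29.9336509366276
shift [-0.2192 -0.1022  0.0172] turn [ 0.23  0.14 -0.99]
shift [-0.2188 -0.1028  0.1492] turn [ 0.23  0.14 -0.99]
```

View pics/c2.png

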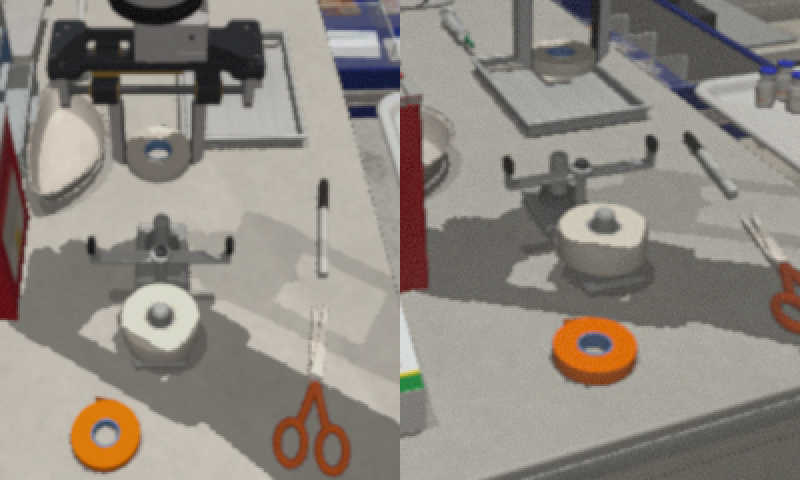

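Call:
servo_tool(
  commands=[-0.037,-0.017,0.003,0,0,0,0.05,-0.074,-0.034,0.006,0,0,0,0.05,-0.11,-0.051,0.009,0,0,-0.5,0.05,-0.147,-0.068,0.012,0,0,-1,0.05,-0.184,-0.086,0.015,0,0,-1,0.05,-0.219,-0.1025,0.03,0,0,-1,0.05,-0.219,-0.1025,0.06,0,0,-1,0.05,-0.219,-0.1025,0.09,0,0,-1,0.05,-0.219,-0.1025,0.11,0,0,-1,0.05,-0.219,-0.1025,0.11,0,0,-1,0.05],
)

```text
time: 12.65
tool_pos: [0.544, -0.2227, 0.0508]
ee_rot: [-3.138, -0.006, 2.083]
wrist_force: [0.6, -0.1, 0.7]
width: 0.0619
finger_force: 29.9
```

Run:
```python
from h import *
plan([.548,-.224,.018],2.083)
s=shot('wrist');cv2.imwrite('pics/w5.png',cv2.resize(s['img'][100:340,180:480],(750,600),interpolation=3))
```

```text
shift [-0.0033  0.003   0.0328] turn [-0.23 -0.36  0.01]
```

View pics/w5.png

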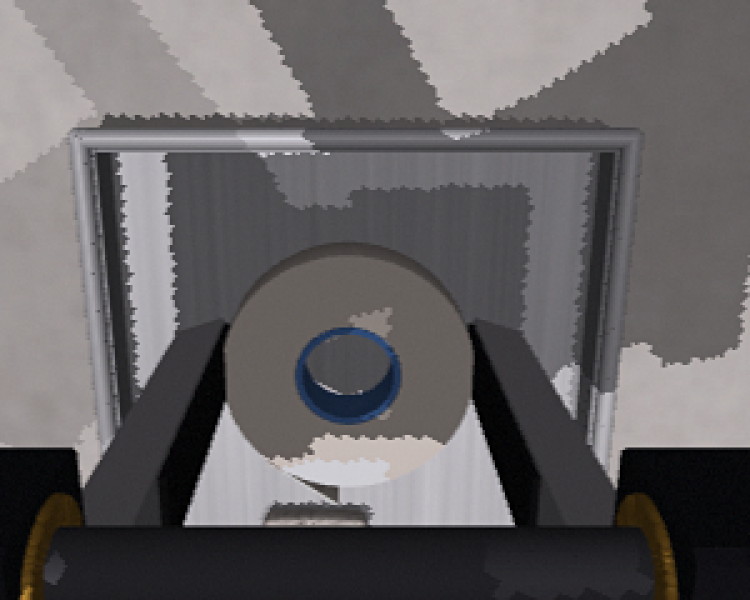

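Call:
servo_tool(
  commands=[0,0.002,0.01,0,0,0,0.05,0,0.002,0.02,0,0,0,0.05,0,0.002,0.027,0,0,0,0.05,0,0.002,0.031,0,0,0,0.05,0,0.002,0.033,0,0,0,0.05,0,0.002,0.034,0,0,0,0.05,0,0.002,0.034,0,0,0,0.05,0,0.002,0.034,0,0,0,0.05],
)

```text
time: 13.7
tool_pos: [0.5483, -0.223, 0.0207]
ee_rot: [3.141, 0.0, 2.083]
wrist_force: [0.2, -0.2, -0.2]
width: 0.062
finger_force: 29.9
```

Call:
servo_tool(
  commands=[0,0,0.0015,0,0,0,0.05,0,0,0.003,0,0,0,0.05,0,0,0.003,0,0,0,0.05,0,0,0.003,0,0,0,0.05],
)

```text
time: 14.2
tool_pos: [0.5481, -0.2229, 0.0174]
ee_rot: [3.142, -0.0, 2.083]
wrist_force: [-0.2, 0.4, 0.1]
width: 0.0622
finger_force: 29.9
```

Call:
servo_tool(
  commands=[0,0,0.001,0,0,0,0.05,0,0,0.001,0,0,0,0.05,0,0,0.001,0,0,0,0.05],
)

```text
time: 14.58
tool_pos: [0.5481, -0.2229, 0.0165]
ee_rot: [3.142, -0.0, 2.083]
wrist_force: [0.3, 0.3, -0.5]
width: 0.0623
finger_force: 29.9
```

Call:
servo_tool(
  commands=[0,0,0.001,0,0,0,0.05,0,0,0.001,0,0,0,0.05,0,0,0.001,0,0,0,0.05],
)

```text
time: 14.95
tool_pos: [0.5482, -0.223, 0.0162]
ee_rot: [3.141, 0.0, 2.083]
wrist_force: [-1.9, 1.1, 5.0]
width: 0.0619
finger_force: 30.1
```

Contact with the tray floor at the expected height; release and withdraw straight up.

Call:
servo_tool(
  commands=[0,0,0,0,0,0,0.066,0,0,0,0,0,0,0.07,0,0,0,0,0,0,0.076,0,0,0,0,0,0,0.078,0,0,0,0,0,0,0.078,0,0,-0.02,0,0,0,0.078,0,0,-0.05,0,0,0,0.078,0,0,-0.1,0,0,0,0.078,0,0,-0.16,0,0,0,0.078,0,0,-0.2,0,0,0,0.078],
)

```text
time: 16.2
tool_pos: [0.5488, -0.2232, 0.2192]
ee_rot: [3.139, 0.004, 2.083]
wrist_force: [-0.2, -0.3, -0.3]
width: 0.0781
finger_force: 0.0
```

Run:
```python
from h import *
s=shot('wrist');q=shot('scene');d=shot('side')
for r in spotter.trace("narrow_roll",s)[:1]: print(r['conf'],atz(s,*cen(r['region']),.012).round(4))
for t in("gauze_pad","forceps"):
    for r in spotter.trace(t,s)[:1]: print(t,round(r['conf'],2),atz(s,*cen(r['region']),.01).round(3))
a=cv2.resize(s['img'][60:300,180:480],(500,400),interpolation=3);b=cv2.resize(d['img'][140:300,250:370],(300,400),interpolation=3)
cv2.imwrite('pics/f.png',np.hstack([a,b]))
```

```text
0.62 [ 0.5486 -0.2248  0.012 ]
gauze_pad 0.67 [ 0.582 -0.314  0.01 ]
forceps 0.82 [ 0.613 -0.344  0.01 ]
```

View pics/f.png

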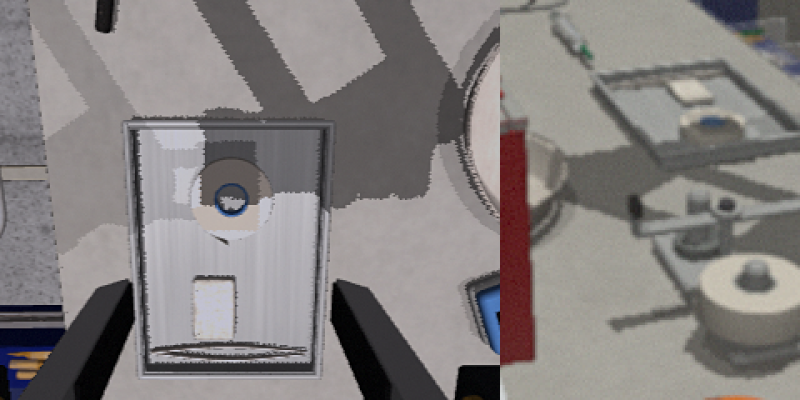

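The narrow roll lies flat in the tray's empty half (crop at about 231,200), the gauze and forceps have not moved, and the wide roll is still on its spindle.

```bash
python3 -c "
from bench import close_job
print(close_job())"
```

```text
the job is handed in; nothing more can be done
None
```

The job is done and handed in at about 16 s: the bar is turned crosswise, the narrow roll was lifted off and set down flat in the empty half of the tray, and the wide roll, gauze and forceps are where they were.

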